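# File put away in the pipe pot

### The arm

A 7-joint arm with a two-finger parallel gripper is mounted at the origin on a cart in front of the work surface, level with it; the furniture and walls round the work are solid. World frame = base frame: x ahead of the robot, y to its left, z up, the work surface at z = 0. Lengths are in m, angles in degrees, forces in N, time in s.
With the tool pointing down it reaches from about 0.425 to 0.875 m from the base axis. Payload 4.7 kg.
Tool frame: the origin (TCP) lies at the very end of the fingers, on their centre line; the grasp point (between the pads) lies env.grip_point_offset behind it (env.grip_point_offset is the distance from the TCP to the grasp point, in m); z points along the fingers, y is the direction in which the jaws open and shut (so a half turn about z gives the same grasp; the last joint's range is limited). The gripper opens to 87 mm and grips with 3 to 60 N. Pads are 19 mm wide; open, the fingers measure 117 mm over their backs; the gripper's body (75 mm by 190 mm) begins 51 mm behind the grasp point.
Start: joints at [66.927, 18.392, -4.016, 83.108, 1.295, 78.541, -3.26], TCP at [0.263, -0.594, 0.223] pointing down, gripper open.
Joint ranges: [-163.93, 163.93], [-17.29, 119.83], [-79.2, 71.16], [3.27, 140.29], [-89.18, 269.18], [5.43, 117.66], [-154.24, 154.24]. Speed limits (degrees/s): [147.25, 147.25, 180, 180, 180, 180, 180].

### API

Orientations are given as [roll, pitch, yaw] about the fixed x, y, z axes, in that order (R = Rz(yaw) Ry(pitch) Rx(roll)).
In Python, from cell import env gives the robot as it stands.
- The arm moves only by the tool send_rows, never from a script. Its argument "plan" is a list of rows, each a list of 7 numbers: the finger opening in mm, from 0 to 87, then the shift along the tool's x, y, z in mm, then the turn, a rotation vector about the tool's x, y, z in rad. A call has 1 to 12 rows; each row shifts and turns the commanded pose from where the row before left it, along the tool's axes as they then stand; what a row does not reach is not made up. A row lasts 1/10 s, in which the tool goes at most 50 mm and 8.59 degrees, less where a joint would pass 70% of its speed; a pose out of reach is approached as far as the arm can. A call is refused whole if a number of a shift passes 50 or a number of a turn 0.15, either way. A call with a gripper value outside its range is refused whole. The fingers move at their own pace and stop on an object; "grip_force" is the grip in N (left out, the last holds). Time passes only in rows, so rows that do not move let the fingers close. It gives the time, the measured TCP pose, the force and the opening at its end, in the units of the state.
- env.get_obs(): the state, without advancing time (a new reading comes with each control period).
- env.read_camera(name): name is "scene" or "top" or "wrist"; returns the picture (384x512x3 uint8, red, green, blue); there is no depth.
- env.get_calibration(name): a dict with "fx", "fy", "cx", "cy" (pixels), "k1" (the pictures are not rectified: a ray, as slopes to the right and down, at radius r is drawn at 1 + k1 r^2 times it, then the intrinsics apply), "extrinsics" (4x4, takes a point from camera to world coordinates). Camera axes: x right, y down, z forward; pixel columns grow to the right and rows downward; lengths in m; the calibration is good to about 2 mm. A picture is of the moment at which its call begins: read the wrist's pose just before it. get_calibration takes no time and is no camera call; for the wrist camera it gives the pose at the moment of the call.
- env.sign_off(): hands the job in, once; it reports no verdict.
Trained networks look in the newest picture that a camera, given by its name, has taken for a name from the list of things; names that differ only in an ending like _2 or _b are one class to them, and where a whole thing is asked for, a point or a joint stands for the part that bears it (a point fixed in the world has none). Each returns a list of dicts, best first, with "confidence" (0 to 1); they miss things now and then, are a little off and sometimes report something else, mostly with a low value. They report only what shows in the picture. A call takes as long as a camera call.
- env.regions_of(camera, query): "region" (384x512 bool, what is visible of it) and "rect" ([left, top, right, bottom] in pixels, round what is visible of it).
The state is a dict: "time_s": time; "qpos": joint angles; "joint_velocities": joint speeds; "effort": joint torques, N m; "tool_pos": TCP position; "tool_rot": TCP orientation; "force": force on the tool from outside, world axes, zero at the start; "wrist_torque": the same for the moment, N m; "grip_width": finger opening in m.
Only numpy, scipy, OpenCV 4.12 (cv2) and the standard library are available. Lean on these libraries where they do the work, as an engineer would, in place of code of your own. Each camera call takes 0.05 s, during which the arm holds its last target. There are 200 camera calls.

### The job

Put the file away in the pot made of pipe: stand it in the pot, blade down and handle up, so that the blade leans in the U-shaped notch of the rim, where it cannot roll round the rim. Lower it until its end is at the pot's floor or nearly there before you let go, rather than dropping it in, and do not tip or shove the pot or disturb the V-block, the coupon and the piece of angle.

Things in the scene. Friction and masses are not known exactly. Their poses are not given: they have to be found in the camera images.
- file_handle (a point): Flat file, 305 mm long, 0.3 kg, lying flat: round wooden handle (27 mm thick, 104 mm long), then a flat steel blade 200 mm long. Site in mid-thickness of the handle, 67 mm from its end; the wood reaches 37 mm the other way. It balances about 20 mm from the point towards the blade. y runs from the blade's free end to the handle end, x across the blade's width, z normal to its flat (up).
- file_tip (a point): Middle of the blade's free, square end, 237 mm from file_handle; same axes. The blade is 24 mm wide and 5 mm thick, in line with the handle; as the file lies, the handle's underside is on the table and the blade's underside about 11 mm above it.
- pot: Round tool pot of plain steel pipe, 76 mm outside, 68 mm inside diameter, open at the top, welded on a round base plate 120 mm wide and 10 mm thick; rim 125 mm above the table; loose but heavy (1.7 kg). Origin: centre of the base's underside, z up, x towards the notch in the rim.
- pot_floor (a point): The centre of the pot's inner floor, 10 mm above the table (the inside is 115 mm deep).
- pot_notch (a point): Lowest point of the U-shaped notch in the rim, in mid-wall, 36 mm from the pot's axis, 101 mm above the table. The notch is 36 mm wide and 24 mm deep, its bottom half-round (radius 18 mm). The blade fits in it flat side down; with its end in the opposite bottom corner the file leans some 31 degrees from upright.
- v_block_mid (a point): Bystander: a steel V-block, 45 x 60 x 42 mm; its centre.
- coupon_mid (a point): Bystander: a flat grey steel welding coupon, 50 x 100 x 12 mm; its centre.
- angle_mid (a point): Bystander: a short brown piece of steel angle, 75 x 50 x 50 mm; its middle.

How it is judged (in metres and radians):
On the way:
1. the file's blade end is lowered inside the pot to within 40 mm of its floor while the fingers still hold the file (horizontal distance between file_tip and pot_floor below 0.036 m and z of file_tip in the frame of pot below 0.05 m and contact force between the fingers and file above 1 N), for 0.2 s.
At the end, for the whole second after the job is handed in: The file is released and at rest in the pot, blade end within 25 mm of its floor, handle up and out over the notch side, the blade in the notch (middle line within 13 mm sideways, 18 mm across its thickness, of the notch bottom's middle); the pot stands flat (horizontal distance between file_tip and pot_floor below 0.036 m and z of file_tip in the frame of pot below 0.035 m and x of pot_notch in the frame of file_tip between -0.013 and 0.013 m and z of pot_notch in the frame of file_tip between -0.018 and 0.018 m and x of file_handle in the frame of pot above 0.05 m and height (world z) of file_handle above 0.15 m and linear speed of file below 0.02 m/s and angle between pot's own z axis and vertical below 0.05 rad); the robot touches nothing.
It fails at once if the pot is shoved more than 30 mm or tipped more than 15 degrees (distance of pot from where it was at the start of the episode above 0.03 m or angle between pot's own z axis and vertical above 0.26 rad).
It fails at once if the V-block, coupon or angle is moved more than 30 mm (distance of any of v_block_mid, coupon_mid, angle_mid from where it was at the start of the episode above 0.03 m).
It also fails if it takes over 54 s, if anything falls off the work surface, if the arm or the gripper's body presses on something with over 40 N, if the wrist force passes 120 N, or if a joint passes its speed limit or range.

## Working session

There is one attempt and no reset: what is moved stays moved. The work goes in short steps, Python scripts to look and compute and a tool call to move; the robot and the scene stay as the last step left them, time stands still between calls to the robot, and variables do not carry over. Pictures are saved under pics/ and viewed, about 8 in all and at most 12, crops included, and the job is handed in when it is done.

Besides the shell and the picture viewer there is one more tool, called after ">>>" by a JSON object that holds its "api" and its "payload". send_rows: Moves the arm, as the interface text tells. Its arguments: {"type":"object","properties":{"plan":{"type":"array"},"grip_force":{"type":"number"}},"required":["plan"]}

```bash
ls; mkdir -p pics; cat > h.py <<'E'
import numpy as np, cv2
from cell import env
from scipy.spatial.transform import Rotation as R
def ray(cam,u,v,c=None):
    c=c or env.get_calibration(cam); x=(u-c['cx'])/c['fx']; y=(v-c['cy'])/c['fy']
    a,b=x,y
    for _ in range(20):
        s=1+c['k1']*(a*a+b*b); a,b=x/s,y/s
    E=np.array(c['extrinsics']); d=E[:3,:3]@np.array([a,b,1]); return E[:3,3],d
def atz(cam,u,v,z,c=None):
    o,d=ray(cam,u,v,c); return o+d*(z-o[2])/d[2]
def proj(cam,P,c=None):
    c=c or env.get_calibration(cam); E=np.array(c['extrinsics']); p=(np.atleast_2d(P)-E[:3,3])@E[:3,:3]
    a=p[:,:2]/p[:,2:]; a=a*(1+c['k1']*(a**2).sum(1,keepdims=True)); return a*[c['fx'],c['fy']]+[c['cx'],c['cy']]
def save(cam,n,im=None):
    im=env.read_camera(cam) if im is None else im
    cv2.imwrite('pics/'+n,im[:,:,::-1]); return im
E
python3 - <<'E'
from h import *
print(env.grip_point_offset,env.get_obs())
a=save('top','t0.png');b=save('scene','s0.png')
for cam in('top','scene'):
  for q in['file_handle','file_tip','pot','pot_notch','v_block_mid','coupon_mid','angle_mid']:
    for r in env.regions_of(cam,q)[:2]:
      m=r['region'];ys,xs=np.nonzero(m); print(cam,q,round(r['confidence'],2),np.round(r['rect']),m.sum(),xs.mean().round(1),ys.mean().round(1),atz(cam,xs.mean(),ys.mean(),.013).round(3))
cv2.imwrite('pics/both.png',cv2.resize(np.vstack([a,b]),(512,768))[:,:,::-1])
E
```

```text
pics
0.0187 {'time_s': 0.0, 'qpos': array([66.92654639, 18.43778822, -4.0183303 , 83.17553716,  1.29625532,
       78.54163652, -3.25778868]), 'joint_velocities': array([ 0.02017107, -0.08823057,  0.03862208, -0.11535518, -0.07685493,
        0.01505314,  0.12050207]), 'effort': array([ 4.57984570e-04, -4.91288924e+01, -4.03176695e-01, -3.12527132e+01,
       -6.37075701e-02,  4.36913827e-02,  1.61821740e-04]), 'tool_pos': array([ 0.2628931 , -0.59384606,  0.22147076]), 'tool_rot': array([-1.79890366e+02,  6.20129068e-03,  2.38883410e+01]), 'force': array([-0.75653867,  0.1933183 ,  0.21642482]), 'wrist_torque': array([ 0.00839042,  0.02468257, -0.01830317]), 'grip_width': 0.08716683284718624}
top file_handle 0.61 [160. 220. 266. 246.] 793 214.8 233.6 [0.459 0.014 0.013]
top file_tip 0.64 [166. 218. 266. 249.] 759 215.3 233.6 [0.459 0.012 0.013]
top file_tip 0.16 [168. 160. 184. 195.] 540 176.3 174.9 [0.631 0.135 0.013]
top pot 0.92 [245. 166. 284. 209.] 1325 265.8 187.7 [ 0.598 -0.132  0.013]
top v_block_mid 0.72 [309. 134. 332. 158.] 381 321.2 146.2 [ 0.73  -0.298  0.013]
top coupon_mid 0.91 [166. 156. 184. 193.] 582 176.2 174.7 [0.632 0.136 0.013]
top angle_mid 0.79 [323. 221. 350. 247.] 419 336.6 233.0 [ 0.468 -0.34   0.013]
scene file_handle 0.88 [215. 221. 277. 292.] 693 245.9 259.6 [0.454 0.041 0.013]
scene file_tip 0.31 [218. 221. 280. 291.] 861 245.2 260.6 [0.453 0.045 0.013]
scene pot 0.75 [233. 177. 272. 229.] 1409 249.4 204.4 [ 0.641 -0.173  0.013]
scene pot_notch 0.74 [229. 177. 270. 225.] 1474 249.2 204.0 [ 0.643 -0.175  0.013]
scene v_block_mid 0.64 [217. 226. 279. 293.] 746 245.5 260.2 [0.453 0.043 0.013]
scene coupon_mid 0.82 [154. 242. 189. 268.] 506 171.3 252.0 [0.625 0.145 0.013]
scene angle_mid 0.55 [311. 190. 340. 212.] 391 328.0 200.6 [ 0.468 -0.349  0.013]
```

View pics/t0.png

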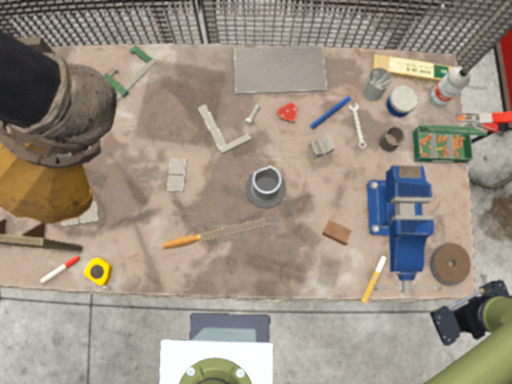

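View pics/s0.png

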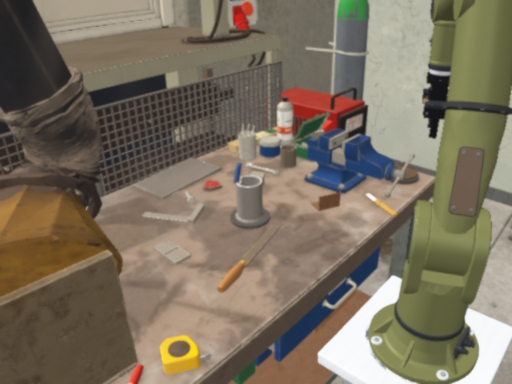

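>>> {"api": "send_rows", "payload": {"plan": [[87,0,0,-45,0,0,0],[87,0,0,-45,0,0,0],[87,0,0,-45,0,0,0],[87,0,0,-45,0,0,0],[87,34,-34,0,0,0,0],[87,34,-34,0,0,0,0],[87,34,-34,0,0,0,0],[87,34,-34,0,0,0,0],[87,34,-34,0,0,0,0],[87,34,-34,0,0,0,0],[87,34,-34,0,0,0,0],[87,34,-34,0,0,0,0]]}}

```text
time_s: 2.0
tool_pos: [0.4021, -0.2335, 0.4029]
tool_rot: [179.9, -0.0, 23.9]
force: [1.0, -0.4, 0.2]
grip_width: 0.0868
```

>>> {"api": "send_rows", "payload": {"plan": [[87,34,-34,0,0,0,0],[87,34,-34,0,0,0,0],[87,0,0,0,0,0,0],[87,0,0,0,0,0,0]]}}

```text
time_s: 2.4
tool_pos: [0.4366, -0.1448, 0.4029]
tool_rot: [179.9, 0.0, 24.1]
force: [0.3, -0.9, -0.1]
grip_width: 0.0872
```

```bash
python3 - <<'E'
from h import *
o=env.get_obs();print(o['tool_pos'],o['tool_rot'])
c=env.get_calibration('wrist');save('wrist','w1.png');E=np.array(c['extrinsics']);print(E.round(3),c['fx'])
for q in['file_handle','pot']:
    for r in env.regions_of('wrist',q)[:2]:
      print(q,round(r['confidence'],2),np.round(r['rect']))
E
```

```text
[ 0.43659234 -0.14484903  0.40290006] [1.79918542e+02 1.37220790e-02 2.40517657e+01]
[[ 0.408 -0.884 -0.227  0.498]
 [-0.913 -0.394 -0.104 -0.117]
 [ 0.002  0.25  -0.968  0.565]
 [ 0.     0.     0.     1.   ]] 304.02702830866735
file_handle 0.74 [ 90.  84. 266. 127.]
pot 0.55 [254.  18. 328. 100.]
```

View pics/w1.png

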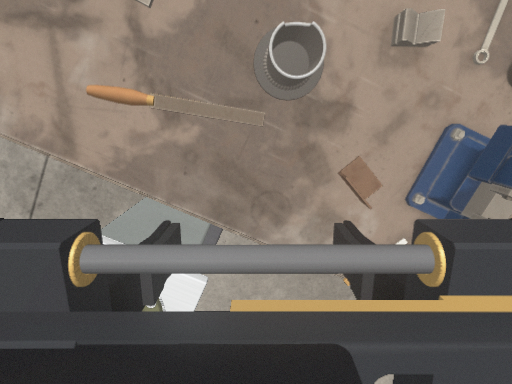

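```bash
python3 - <<'E'
from h import *
c=env.get_calibration('wrist')
A=atz('wrist',87,90,.0135,c);T=atz('wrist',264,119,.0135,c);print('end',A,'tip',T,np.linalg.norm(A-T),np.degrees(np.arctan2(*(T-A)[1::-1])))
J=atz('wrist',152,100,.0135,c);print('ferrule',J,np.linalg.norm(J-T))
for p in[(279,25),(317,25),(274,60),(325,50),(297,79),(310,75)]:print(p,atz('wrist',*p,.125,c))
im=cv2.imread('pics/w1.png');cv2.imwrite('pics/w1c.png',cv2.resize(im[0:140,70:350],(800,400),interpolation=cv2.INTER_CUBIC))
E
```

```text
end [0.41975213 0.1629465  0.0135    ] tip [ 0.49808613 -0.13458342  0.0135    ] 0.30766908719004643 -75.24983700164553
ferrule [0.4491153  0.05589028 0.0135    ] 0.1966681803942021
(279, 25) [ 0.61437166 -0.10106514  0.125     ]
(317, 25) [ 0.63427684 -0.14642631  0.125     ]
(274, 60) [ 0.57337266 -0.11263904  0.125     ]
(325, 50) [ 0.61178491 -0.16958502  0.125     ]
(297, 79) [ 0.56421046 -0.15119858  0.125     ]
(310, 75) [ 0.57587892 -0.16512205  0.125     ]
```

View pics/w1c.png

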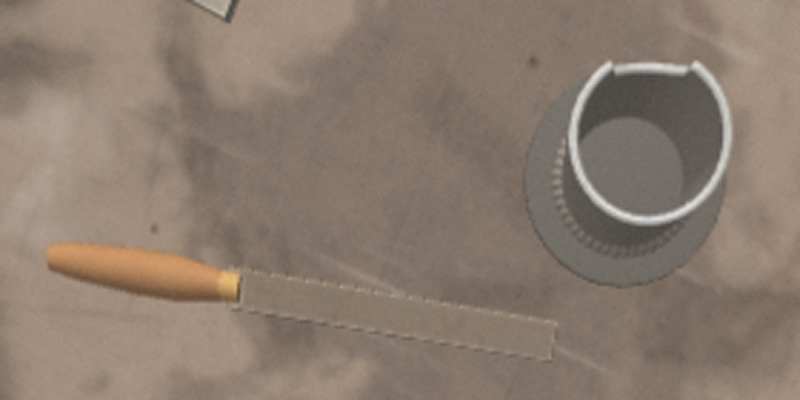

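```bash
python3 - <<'E'
from h import *
from scipy.optimize import least_squares
c=env.get_calibration('wrist')
P=np.array([atz('wrist',70+u/2.857,v/2.857,.125,c)[:2] for u,v in[(571,140),(733,140),(650,224),(590,190),(710,192),(612,64),(695,64)]])
f=least_squares(lambda q:np.hypot(*(P-q[:2]).T)-q[2],[.6,-.13,.037]);C=f.x;print(C,f.fun)
h=P[5:];m=h.mean(0);d=h[1]-h[0];print(h,np.linalg.norm(d),'perp',np.degrees(np.arctan2(d[0],-d[1])),'mid',np.degrees(np.arctan2(*(m-C[:2])[::-1])))
r=env.regions_of('top','pot')[0];print(proj('top',[[C[0],C[1],.0],[C[0],C[1],.125]]),r['rect'])
o=env.get_obs();Rt=R.from_euler('xyz',o['tool_rot'],degrees=True)
print('cam in tool',Rt.inv().apply(np.array(c['extrinsics'])[:3,3]-o['tool_pos']))
E
```

```text
[ 0.59901689 -0.13627321  0.0368249 ] [ 8.28118979e-04  8.16487694e-04  2.86326720e-04 -8.15162655e-04
 -5.14015368e-04 -6.68624645e-05 -5.34892903e-04]
[[ 0.61986015 -0.10599596]
 [ 0.6350472  -0.14060699]] 0.0377964309473205 perp 23.691488542963587 mid 24.520596324685
[[267.21052407 188.27774409]
 [268.75671159 179.05512044]] [245.1, 165.5, 283.6, 209.0]
cam in tool [ 0.06770373 -0.00025794 -0.16231325]
```

>>> {"api": "send_rows", "payload": {"plan": [[87,0,0,15,0,0,-0.1415],[87,0,0,15,0,0,-0.1415],[87,0,0,15,0,0,-0.1415],[87,0,0,15,0,0,-0.1415],[87,0,0,15,0,0,-0.1415],[87,0,0,15,0,0,-0.1415],[87,0,0,15,0,0,-0.1415],[87,0,0,15,0,0,-0.1415],[87,0,0,15,0,0,-0.1415],[87,0,0,15,0,0,-0.1415],[87,37,10,0,0,0,0],[87,37,10,0,0,0,0]]}}

```text
time_s: 3.8
tool_pos: [0.436, -0.0703, 0.2517]
tool_rot: [-179.9, -0.1, 104.6]
force: [1.1, -0.2, 0.4]
grip_width: 0.087
```

>>> {"api": "send_rows", "payload": {"plan": [[87,37,11,0,0,0,0],[87,37,11,0,0,0,0],[87,37,11,0,0,0,0],[87,37,10,0,0,0,0],[87,0,0,20,0,0,0],[87,0,0,20,0,0,0],[87,0,0,0,0,0,0],[87,0,0,0,0,0,0]]}}

```text
time_s: 4.6
tool_pos: [0.4401, 0.084, 0.2127]
tool_rot: [-180.0, -0.0, 104.8]
force: [0.3, 0.6, 0.2]
grip_width: 0.087
```

```bash
cat >> h.py <<'E'
def rem(p,rot):
    o=env.get_obs();Rt=R.from_euler('xyz',o['tool_rot'],degrees=True)
    print('at',o['tool_pos'].round(4),o['tool_rot'].round(1),'q',o['qpos'].round(0),'F',o['force'].round(1),'w',round(o['grip_width'],4),'t',o['time_s'])
    print('shift mm',(Rt.inv().apply(np.array(p)-o['tool_pos'])*1000).round(1),'rotvec',(Rt.inv()*rot).as_rotvec().round(3))
def tool(x_dir_az,tilt): # tool z down with x along azimuth; tilt about tool y (deg): +: z toward +x
    return R.from_euler('z',x_dir_az,degrees=True)*R.from_euler('x',180,degrees=True)*R.from_euler('y',tilt,degrees=True)
E
python3 - <<'E'
from h import *
c=env.get_calibration('wrist');save('wrist','w2.png')
rem([.440,.086,.0065],tool(104.75,-25))
print('pred tip,end',proj('wrist',[[.498,-.1346,.0135],[.4198,.163,.0135],[.439,.089,.0135]],c))
E
```

```text
at [0.4405 0.0842 0.2133] [180.   -0.  104.9] q [ 28.  -6. -39. 110.  -4.  75.   5.] F [ 0.4 -0.6  0.3] w 0.087 t 4.65
shift mm [ 1.900e+00 -2.000e-01  2.068e+02] rotvec [ 0.001 -0.436  0.002]
pred tip,end [[256.89034051 334.06584824]
 [257.56905494 103.49553101]
 [257.1765061  169.81095592]]
```

View pics/w2.png

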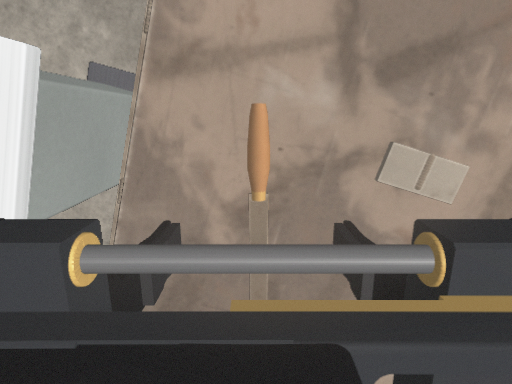

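>>> {"api": "send_rows", "payload": {"plan": [[87,2,0,0,0,-0.1455,0],[87,0,0,0,0,-0.1455,0],[87,0,0,0,0,-0.1455,0],[87,19,0,41,0,0,0],[87,19,0,41,0,0,0],[87,19,0,41,0,0,0],[87,19,0,41,0,0,0],[87,0,0,0,0,0,0],[87,0,0,0,0,0,0]]}}

```text
time_s: 5.55
tool_pos: [0.4401, 0.0865, 0.0326]
tool_rot: [-180.0, 25.0, 104.9]
force: [0.8, -0.1, 0.6]
grip_width: 0.0875
```

```bash
python3 - <<'E'
from h import *
rem([.440,.086,.0065],tool(104.75,-25))
E
```

```text
at [0.4401 0.0865 0.0326] [-180.    25.   104.9] q [ 15.  17. -53. 120.  41.  67. -45.] F [ 0.8 -0.1  0.6] w 0.0875 t 5.55
shift mm [10.7 -0.2 23.9] rotvec [ 0.001 -0.     0.003]
```

>>> {"api": "send_rows", "payload": {"grip_force": 40, "plan": [[87,6,0,12,0,0,0],[87,5,0,11,0,0,0],[87,0,0,0,0,0,0],[15,0,0,0,0,0,0],[15,0,0,0,0,0,0],[15,0,0,0,0,0,0],[15,0,0,0,0,0,0],[15,0,0,0,0,0,0],[15,0,0,0,0,0,0],[15,0,0,0,0,0,0]]}}

```text
time_s: 6.55
tool_pos: [0.4394, 0.0866, 0.0062]
tool_rot: [-180.0, 25.0, 105.0]
force: [-0.2, -0.6, 0.4]
grip_width: 0.0392
```

>>> {"api": "send_rows", "payload": {"plan": [[15,0,0,0,0,0,0],[15,0,0,0,0,0,0],[15,0,0,0,0,0,0],[15,0,0,0,0,0,0],[15,0,0,0,0,0,0]]}}

```text
time_s: 7.05
tool_pos: [0.4396, 0.0867, 0.0063]
tool_rot: [180.0, 25.0, 105.0]
force: [0.9, 0.7, -1.8]
grip_width: 0.0267
```

>>> {"api": "send_rows", "payload": {"plan": [[15,-4,0,-9,0,0,0],[15,-8,0,-18,0,0,0],[15,-15,0,-32,0,0,0],[15,-19,0,-41,0,0,0],[15,-19,0,-41,0,0,0],[15,-19,0,-41,0,0,0],[15,-19,0,-41,0,0,0],[15,-19,0,-41,0,0,0],[15,-19,0,-41,0,0,0],[15,0,0,0,0,0,0]]}}

```text
time_s: 8.05
tool_pos: [0.4407, 0.0893, 0.3483]
tool_rot: [179.4, 25.1, 104.7]
force: [-0.3, 0.4, -2.1]
grip_width: 0.0266
```

```bash
cat >> h.py <<'E'
C=np.array([.599,-.1363,0]); AZ=24.
n=np.array([np.cos(np.radians(AZ)),np.sin(np.radians(AZ)),0])
Rg=tool(105,-25); b=np.array([np.cos(np.radians(-75)),np.sin(np.radians(-75)),0])
TCPg=np.array([.4396,.0867,.0063]); Tm=np.array([.498,-.1346,.0135])-.0013*b
G=TCPg+np.array([-b[0],-b[1],0])*(.0072*np.tan(np.radians(25)))+[0,0,.0072]
TIP=Rg.inv().apply(G+b*(b@(Tm-G))-TCPg)   # tip in tool frame
def tcp(tip,lean,az=None):
    r=tool(AZ if az is None else az,65-lean); return np.array(tip)-r.apply(TIP),r
def pot(x,z,y=0): return C+x*n+np.array([-n[1],n[0],0])*y+[0,0,z]
E
python3 - <<'E'
from h import *
print(TIP,G)
rem(*tcp(pot(-.022,.165),22))
print('target',tcp(pot(-.022,.165),22)[0],'final',tcp(pot(-.0295,.0115),31)[0])
save('scene','s1.png')
E
```

```text
[-2.09295318e-01 -9.01524682e-18  8.96516887e-02] [0.43873104 0.08994301 0.0135    ]
at [0.4407 0.0893 0.3483] [179.4  25.1 104.7] q [ 26.  -8. -54.  98.  19.  92. -13.] F [-0.3  0.4 -2.1] w 0.0266 t 8.05
shift mm [-234.5  163.9   83.9] rotvec [-0.223  0.969  1.469]
target [ 0.66288113 -0.10785829  0.37330616] final [ 0.68476465 -0.09811512  0.20286108]
```

View pics/s1.png

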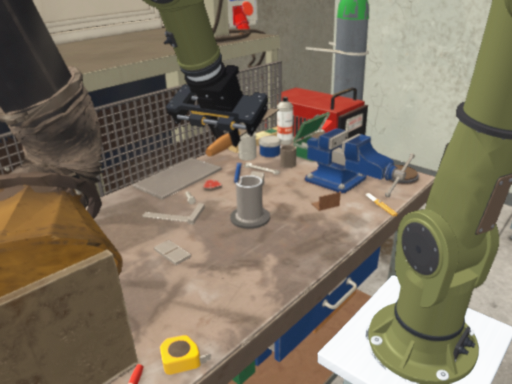

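```bash
cat >> h.py <<'E'
def rows(p,rot,N,g=15):
    o=env.get_obs();P0=o['tool_pos'];R0=R.from_euler('xyz',o['tool_rot'],degrees=True)
    rv=(R0.inv()*rot).as_rotvec();step=R.from_rotvec(np.round(rv/N,3));P=P0.copy();Rc=R0;out=[]
    for i in range(1,N+1):
        s=np.round(Rc.inv().apply(P0+(np.array(p)-P0)*i/N-P)*1000); P=P+Rc.apply(s/1000); Rc=Rc*step
        out.append([g]+[int(v) for v in s]+[float(v) for v in step.as_rotvec().round(3)]); 
        print(out[-1],'tip z',(P+Rc.apply(TIP)).round(3))
E
python3 - <<'E'
from h import *
p,r=tcp(pot(-.022,.20),22); rows(p,r,13)
E
```

```text
[15, -19, 13, 4, -0.018, 0.075, 0.113] tip z [ 0.495 -0.15   0.339]
[15, -18, 15, 2, -0.018, 0.075, 0.113] tip z [ 0.492 -0.166  0.325]
[15, -17, 16, 2, -0.018, 0.075, 0.113] tip z [ 0.489 -0.179  0.31 ]
[15, -14, 19, 0, -0.018, 0.075, 0.113] tip z [ 0.488 -0.187  0.296]
[15, -13, 20, 0, -0.018, 0.075, 0.113] tip z [ 0.489 -0.193  0.28 ]
[15, -10, 21, 0, -0.018, 0.075, 0.113] tip z [ 0.491 -0.195  0.265]
[15, -7, 22, -1, -0.018, 0.075, 0.113] tip z [ 0.496 -0.194  0.251]
[15, -5, 23, 0, -0.018, 0.075, 0.113] tip z [ 0.503 -0.19   0.237]
[15, -2, 23, -1, -0.018, 0.075, 0.113] tip z [ 0.513 -0.184  0.226]
[15, 0, 23, 0, -0.018, 0.075, 0.113] tip z [ 0.525 -0.176  0.216]
[15, 3, 24, 0, -0.018, 0.075, 0.113] tip z [ 0.541 -0.167  0.208]
[15, 6, 22, 1, -0.018, 0.075, 0.113] tip z [ 0.559 -0.156  0.203]
[15, 8, 22, 2, -0.018, 0.075, 0.113] tip z [ 0.58  -0.145  0.199]
```

>>> {"api": "send_rows", "payload": {"plan": [[15,-19,13,4,-0.018,0.075,0.113],[15,-18,15,2,-0.018,0.075,0.113],[15,-17,16,2,-0.018,0.075,0.113],[15,-14,19,0,-0.018,0.075,0.113],[15,-13,20,0,-0.018,0.075,0.113],[15,-10,21,0,-0.018,0.075,0.113],[15,-7,22,-1,-0.018,0.075,0.113],[15,-5,23,0,-0.018,0.075,0.113],[15,-2,23,-1,-0.018,0.075,0.113],[15,0,23,0,-0.018,0.075,0.113],[15,0,0,0,0,0,0],[15,0,0,0,0,0,0]]}}

```text
time_s: 9.3
tool_pos: [0.6094, -0.0634, 0.387]
tool_rot: [170.1, -28.1, 46.2]
force: [0.2, 0.8, -2.5]
grip_width: 0.0266
```

```bash
python3 - <<'E'
from h import *
p,r=tcp(pot(-.022,.20),22); rem(p,r); rows(p,r,4)
E
```

```text
at [ 0.6094 -0.0634  0.387 ] [170.1 -28.1  46.2] q [ 43.  -5. -26.  96. -24.  68. -25.] F [ 0.2  0.8 -2.5] w 0.0266 t 9.3
shift mm [14.4 71.2 -4.4] rotvec [-0.057  0.228  0.337]
[15, 4, 18, -1, -0.014, 0.057, 0.084] tip z [ 0.534 -0.17   0.206]
[15, 5, 17, -1, -0.014, 0.057, 0.084] tip z [ 0.547 -0.162  0.203]
[15, 6, 17, 0, -0.014, 0.057, 0.084] tip z [ 0.562 -0.154  0.201]
[15, 8, 17, 1, -0.014, 0.057, 0.084] tip z [ 0.579 -0.146  0.2  ]
```

>>> {"api": "send_rows", "payload": {"plan": [[15,4,18,-1,-0.014,0.057,0.084],[15,5,17,-1,-0.014,0.057,0.084],[15,6,17,0,-0.014,0.057,0.084],[15,8,17,1,-0.014,0.057,0.084],[15,0,0,0,0,0,0],[15,0,0,0,0,0,0],[15,0,0,0,0,0,0]]}}

```text
time_s: 10.0
tool_pos: [0.6641, -0.1058, 0.4113]
tool_rot: [179.7, -43.2, 24.5]
force: [-0.1, 0.4, -2.4]
grip_width: 0.0263
```

```bash
python3 - <<'E'
from h import *
p,r=tcp(pot(-.022,.20),22); rem(p,r)
o=env.get_obs();Rt=R.from_euler('xyz',o['tool_rot'],degrees=True);t=o['tool_pos']+Rt.apply(TIP)
cs=env.get_calibration('scene')
print('tip',t,'px',proj('scene',t,cs),proj('top',t), 'rim',proj('scene',pot(.038,.125),cs))
a=save('scene','s2.png');d=save('wrist','w3.png')
x=cv2.resize(a[100:260,170:340],(680,640),interpolation=cv2.INTER_CUBIC)[:600];cv2.imwrite('pics/s2c.png',x[:,:,::-1])
E
```

```text
at [ 0.6641 -0.1058  0.4113] [179.7 -43.2  24.5] q [ 46.  -3. -22.  97. -37.  59. -30.] F [-0.1  0.4 -2.4] w 0.0263 t 10.0
shift mm [-3.5  1.4  0.8] rotvec [-0.001 -0.003  0.006]
tip [ 0.58126474 -0.14404103  0.20266194] px [[255.99147901 155.62122016]] [[272.88407489 179.21920044]] rim [[237.78472756 178.32079613]]
```

View pics/s2c.png

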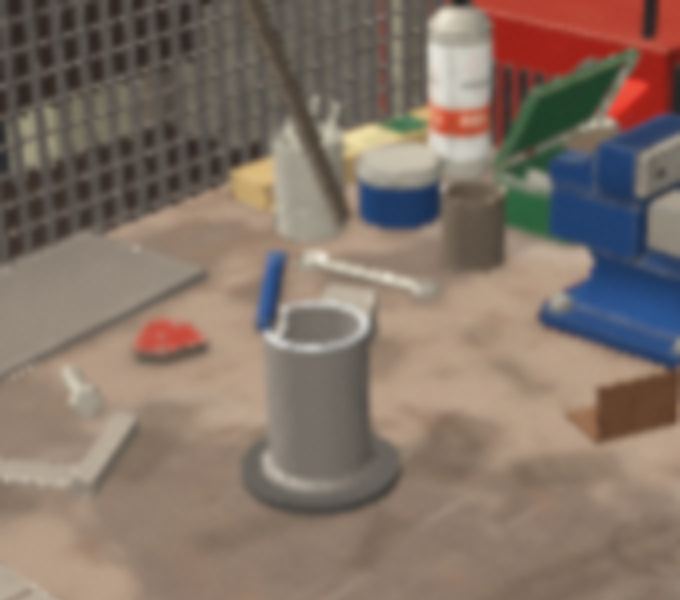

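>>> {"api": "send_rows", "payload": {"plan": [[15,-4,1,1,0,-0.003,0.006],[15,-17,0,18,0,0,0],[15,-17,0,18,0,0,0],[15,-17,0,18,0,0,0],[15,-17,0,18,0,0,0],[15,0,0,0,0,0,0],[15,0,0,0,0,0,0]]}}

```text
time_s: 10.8
tool_pos: [0.6624, -0.11, 0.3094]
tool_rot: [-179.9, -43.1, 23.7]
force: [1.2, 0.1, -1.5]
grip_width: 0.0267
```

```bash
python3 - <<'E'
from h import *
p,r=tcp(pot(-.022,.016),22); rem(p,r)
o=env.get_obs();Rt=R.from_euler('xyz',o['tool_rot'],degrees=True);t=o['tool_pos']+Rt.apply(TIP)
print('tip in pot', (t-C)@n*1000, (t-C)@[-n[1],n[0],0]*1000, t[2])
a=save('scene','s3.png')
cs=env.get_calibration('scene')
print('rim',proj('scene',[pot(.038,.125),pot(-.038,.125),pot(0,.125,.038),pot(0,.125,-.038)],cs))
x=cv2.resize(a[100:240,190:310],(600,700),interpolation=cv2.INTER_CUBIC)[:600];cv2.imwrite('pics/s3c.png',x[:,:,::-1])
E
```

```text
at [ 0.6624 -0.11    0.3094] [-179.9  -43.1   23.7] q [ 46.  -1. -23. 107. -41.  50. -22.] F [ 1.2  0.1 -1.5] w 0.0267 t 10.8
shift mm [-57.2  -1.7  63. ] rotvec [ 0.002 -0.002 -0.004]
tip in pot -22.835660934098755 -1.1710459062091074 0.10084796383996672
rim [[237.78472756 178.32079613]
 [262.83925612 181.44865691]
 [245.82817728 185.65265535]
 [254.35633095 174.37799133]]
```

View pics/s3c.png

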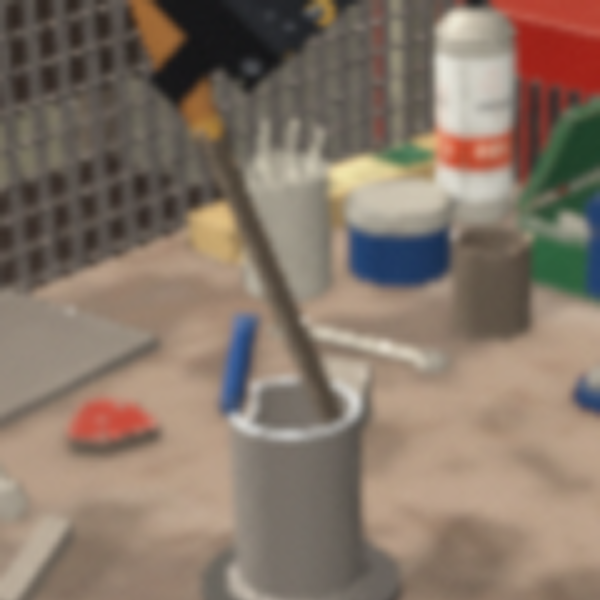

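>>> {"api": "send_rows", "payload": {"plan": [[15,-15,-1,16,0,0,-0.004],[15,-15,-1,16,0,0,0],[15,-12,0,14,0,0,0],[15,-8,0,9,0,0,0],[15,-5,0,5,0,0,0],[15,0,0,0,0,0,0],[15,0,0,0,0,0,0]]}}

```text
time_s: 11.55
tool_pos: [0.663, -0.1085, 0.229]
tool_rot: [179.8, -43.2, 24.1]
force: [0.0, 0.0, -3.1]
grip_width: 0.0271
```

```bash
python3 - <<'E'
from h import *
p,r=tcp(pot(-.022,.016),22); rem(p,r)
o=env.get_obs();Rt=R.from_euler('xyz',o['tool_rot'],degrees=True);t=o['tool_pos']+Rt.apply(TIP)
print('tip in pot', (t-C)@n*1000, (t-C)@[-n[1],n[0],0]*1000, t[2])
p,r=tcp(pot(-.027,.014),30); rows(p,r,3)
E
```

```text
at [ 0.663  -0.1085  0.229 ] [179.8 -43.2  24.1] q [ 46.   3. -23. 113. -46.  42. -15.] F [ 0.   0.  -3.1] w 0.0271 t 11.55
shift mm [-3.1 -0.6  3.5] rotvec [ 0.003 -0.003  0.001]
tip in pot -21.382059114524615 -1.1336080648466773 0.020359359540480043
[15, 1, 0, 11, 0.001, -0.048, 0.0] tip z [ 0.578 -0.147  0.018]
[15, 1, 0, 10, 0.001, -0.048, 0.0] tip z [ 0.576 -0.148  0.016]
[15, 2, -1, 10, 0.001, -0.048, 0.0] tip z [ 0.574 -0.147  0.015]
```

>>> {"api": "send_rows", "payload": {"plan": [[15,1,0,11,0.001,-0.048,0],[15,1,0,10,0.001,-0.048,0],[15,1,-1,10,0.001,-0.048,0],[15,0,0,0,0,0,0],[15,0,0,0,0,0,0],[15,0,0,0,0,0,0]]}}

```text
time_s: 12.15
tool_pos: [0.6829, -0.0982, 0.2072]
tool_rot: [-180.0, -35.0, 24.0]
force: [2.4, 1.8, -0.9]
grip_width: 0.0269
```

```bash
python3 - <<'E'
from h import *
p,r=tcp(pot(-.029,.012),31); rem(p,r)
o=env.get_obs();Rt=R.from_euler('xyz',o['tool_rot'],degrees=True);t=o['tool_pos']+Rt.apply(TIP)
print('tip in pot', (t-C)@n*1000, (t-C)@[-n[1],n[0],0]*1000, t[2])
a=save('scene','s4.png');d=save('wrist','w4.png')
x=cv2.resize(a[100:240,190:310],(514,600),interpolation=cv2.INTER_CUBIC);y=cv2.resize(d,(286,215));z=np.zeros((600,800,3),np.uint8);z[:,:514]=x;z[:215,514:]=y;cv2.imwrite('pics/s4c.png',z[:,:,::-1])
E
```

```text
at [ 0.6829 -0.0982  0.2072] [-180.  -35.   24.] q [ 40.   8. -24. 106. -29.  43. -32.] F [ 2.4  1.8 -0.9] w 0.0269 t 12.15
shift mm [-0.4  0.7  4.4] rotvec [-0.    -0.018 -0.001]
tip in pot -27.842017834300773 0.8395431286110036 0.01367028645767318
```

View pics/s4c.png

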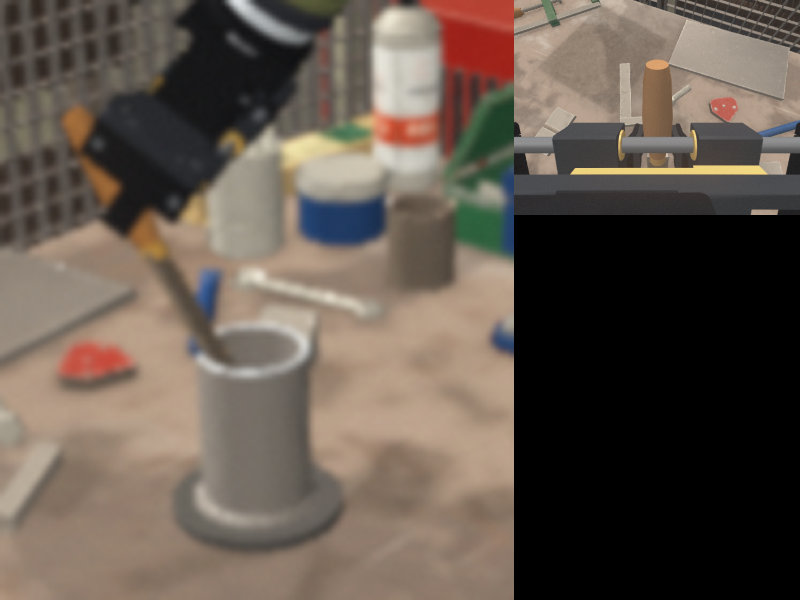

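>>> {"api": "send_rows", "payload": {"plan": [[15,0,0,2,0,-0.009,0],[15,0,0,2,0,-0.009,0],[15,0,0,0,0,0,0],[15,0,0,0,0,0,0]]}}

```text
time_s: 12.65
tool_pos: [0.6846, -0.097, 0.2027]
tool_rot: [-180.0, -33.8, 24.0]
force: [2.8, 1.9, -0.8]
grip_width: 0.0264
```

```bash
python3 - <<'E'
from h import *
p,r=tcp(pot(-.029,.012),31); rem(p,r)
E
```

```text
at [ 0.6846 -0.097   0.2027] [-180.   -33.8   24. ] q [ 39.   8. -24. 106. -27.  43. -34.] F [ 2.8  1.9 -0.8] w 0.0264 t 12.65
shift mm [ 0.6  1.1 -0.5] rotvec [-0.001  0.003  0.001]
```

>>> {"api": "send_rows", "payload": {"grip_force": 5, "plan": [[15,0,0,0,0,0,0],[15,0,0,0,0,0,0],[87,0,0,0,0,0,0],[87,0,0,0,0,0,0],[87,0,0,0,0,0,0],[87,0,0,0,0,0,0],[87,0,0,0,0,0,0],[87,0,0,0,0,0,0],[87,0,0,0,0,0,0],[87,0,0,0,0,0,0]]}}

```text
time_s: 13.65
tool_pos: [0.6844, -0.0971, 0.2026]
tool_rot: [-180.0, -33.8, 24.0]
force: [-0.3, 0.1, 0.9]
grip_width: 0.0821
```

```bash
python3 - <<'E'
from h import *
print(env.get_obs()['grip_width'],env.get_obs()['force'])
d=save('wrist','w5.png')
E
```

```text
0.08207523742332411 [-0.30328812  0.0574493   0.90667705]
```

View pics/w5.png

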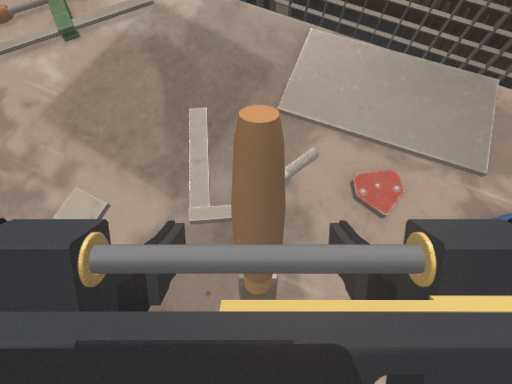

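The released file stands centred between the open fingers, with the handle at columns 233–285. I'll retreat straight back along the tool axis.

>>> {"api": "send_rows", "payload": {"plan": [[87,0,0,-10,0,0,0],[87,0,0,-20,0,0,0],[87,0,0,-30,0,0,0],[87,0,0,-30,0,0,0],[87,0,0,-30,0,0,0],[87,0,0,-30,0,0,0],[87,0,0,0,0,0,0],[87,0,0,0,0,0,0],[87,0,0,0,0,0,0]]}}

```text
time_s: 14.6
tool_pos: [0.6079, -0.1306, 0.3262]
tool_rot: [-179.9, -33.8, 24.0]
force: [0.1, -0.6, -0.4]
grip_width: 0.0869
```

```bash
python3 - <<'E'
from h import *
o=env.get_obs();print(o['tool_pos'],o['force'])
a=save('scene','s5.png');d=save('wrist','w6.png')
for lean in(31,):
  l=np.radians(lean)
  print(proj('scene',[pot(-.0295+s*np.sin(l),.0115+s*np.cos(l)) for s in(.11,.2,.305)]))
x=cv2.resize(a[100:240,190:310],(430,502),interpolation=cv2.INTER_CUBIC);y=cv2.resize(d,(370,278));z=np.zeros((502,800,3),np.uint8);z[:,:430]=x;z[:278,430:]=y;cv2.imwrite('pics/s5c.png',z[:,:,::-1])
E
```

```text
[ 0.60791728 -0.13056583  0.3262102 ] [ 0.11810392 -0.56722248 -0.43452524]
[[241.55567878 184.69355028]
 [225.30830848 158.6641048 ]
 [205.72017986 127.24868175]]
```

View pics/s5c.png

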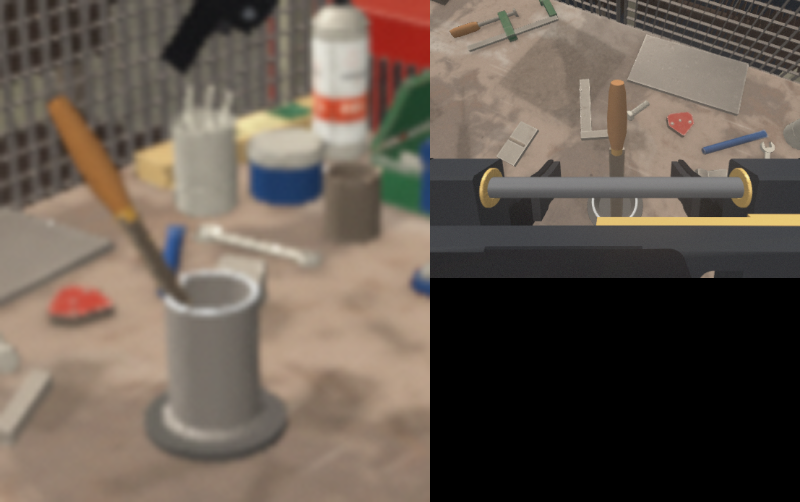

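The file rests in the notch. In the crop its handle end is at about (60,100), against a predicted (56,97), and the pot is upright and unmoved. I'll hand the job in.

```bash
python3 -c "
from cell import env
print(env.sign_off(), env.get_obs()['time_s'])"
```

```text
the job is handed in; nothing more can be done
the job is handed in; nothing more can be done
```

The file is standing in the pot, blade down in the U-notch and handle up over the notch side. I handed the job in at about 14.7 s robot time, and sign-off gives no verdict.

I gripped the handle at 40 N and lowered the blade end until I calculated it about 2–4 mm above the floor. Then I leaned the blade into the notch at about 31 degrees, released it and backed straight off along the tool axis.

- **File position:** in the last scene picture the handle end was about 1 pixel from where a file fully seated in the notch should be, and the wrist view showed it in line with the notch.
- **Pot and bystanders:** the pot stood upright and showed no visible shift. The V-block, coupon and angle were not measured again, but no planned move took the arm or file near them.
- **Forces:** the readings I took stayed at about 3 N and were near zero after I let go, with the gripper clear of everything.

No check failed or disagreed. The blade end inside the pot could not be seen, so its depth comes from the arm's position and the measured grasp.

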